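# Lock the swivel collar of the block-trimming stand with its index pin

### The job

Lock the swivelling specimen collar of the block-trimming stand at its preset angle: stand the red-handled index pin, tip down, in the collar's hole and let go of it there; then turn the collar (the chuck in its middle gives a good hold) until the pin drops into the stop ring's hole, which is hidden under the collar somewhere between the two yellow marks on the base's rim. At last press the pin fully home past its spring catch, so that its handle sits on the collar, and leave it; do not press on the wax block in the chuck, and do not disturb the petri dish, the dropper bottle or the marker.

Things in the scene. Friction and masses are not known exactly. Their poses are not given: they have to be found in the camera images.
- stand: the block-trimming stand, fixed to the desk: round grey cast base, 140 mm across, 26 mm high, with four bolted feet reaching 95 mm from the axis, carrying a round steel swivel collar. Origin: on the swivel axis, on the desk. Its -x axis is the front, at the middle of the rim's scale; two yellow marks on the rim stand 0.40 rad to either side of it
- front (a point): the rim of the stand at the front, 70 mm from the axis, 26 mm up. Inside the base a fixed steel stop ring (top 26 mm above the desk), always hidden by the collar, has one 14 mm hole, 46 mm from the axis, at an unknown angle within 0.35 rad of the front. 13 mm down it two spring balls narrow it: a pin that drops in by its own weight stops there; a push of 5 to 12 N takes it past
- collar (a joint): angle of the collar in rad, growing counter-clockwise seen from above; 0 with its hole at the stand's front (-x). Starts at 0.6 to 0.95 (hole right of the front, seen from the robot), so it must turn clockwise, by 0.25 to 1.3. Stops at -1.3 and 1.5. Turns easily (0.1 N m) and stays where it is left. Once the pin has dropped, it is locked to within about 0.05 rad
- collar_hole (a point): centre of the mouth of the collar's hole, on the collar's upper face, 45 mm above the desk and 46 mm from the swivel axis; 14 mm bore, straight through the collar (18 mm thick, 120 mm across; 1 mm above the stop ring). Axes: z up, -x from the swivel axis out through the hole; a red line runs from the hole to the collar's edge
- chuck (a point): on the swivel axis, 66 mm above the desk, where to grip the specimen chuck: a dark steel block on the collar, 34 mm along the radius through the hole (this point's x), 46 mm across (its y: grip it along y), 47 to 74 mm above the desk. Two jaws on it hold a wax block, top 88 mm above the desk. A clamp screw reaches 33 mm out on +x, away from the hole. Turns with the collar
- pin: index pin, 83 mm long, about 90 g: red square handle 24 x 24 x 44 mm and round steel shaft, 12 mm across, 39 mm long, the last 2.5 mm tapering to 8.4 mm. Origin: on its axis at the shoulder (where the shaft leaves the handle). +x runs along the shaft to the tip, -x into the handle; y, z square to the handle's faces. It starts lying flat on the carton, tip roughly away from the robot
- pin_tip (a point): centre of the pin's tip, 39 mm from the shoulder. Pin lying: axis 12 mm above the carton's top. Pin standing in the collar's hole on the stop ring: shoulder 20 mm above the collar, leaning up to 0.13 rad. Dropped onto the spring balls: shoulder about 6 mm above the collar. Home: shoulder on the collar. Held askew it can jam on the way; let go, take it again and press
- carton: dark carton, 128 (x) x 58 (y) x 32 mm high, standing fast on the desk; origin at the centre of its underside. The pin lies along it, on top
- wax_block: the wax block on its cassette held in the chuck (28 x 40 mm, 15 mm high), turning with the collar; origin at the centre of its underside. Not to be pressed on
- petri: petri dish, 68 mm across, 12 mm high, behind the stand; origin under its centre. To be left alone
- dropper: brown dropper bottle, 33 mm across, 96 mm high, left of and behind the stand; origin under its centre. To be left alone
- marker: green and black marker pen, 132 mm long (y), 15 mm thick, lying to the right of and behind the stand; origin under its middle. To be left alone

How it is judged:
By the outcome, as a careful person would: the job done as asked, in the order asked, and still so for the second after the job is handed in, with the robot touching nothing.
It also fails if it takes over 67 s, if anything falls off the work surface, if the arm or the gripper's body presses on something with over 40 N, if the wrist force passes 120 N, or if a joint passes its speed limit or range.

### The arm

A 6-joint arm with a two-finger parallel gripper is mounted at the origin on a cart in front of the work surface, level with it; the furniture and walls round the work are solid. World frame = base frame: x ahead of the robot, y to its left, z up, the work surface at z = 0. Lengths are in m, angles in rad, forces in N, time in s.
With the tool pointing down it reaches from about 0.375 to 0.9 m from the base axis. Payload 3.1 kg.
Tool frame: the origin (TCP) lies at the very end of the fingers, on their centre line; the grasp point (between the pads) lies 19 mm behind it; z points along the fingers, y is the line along which they close (so a half turn about z gives the same grasp; the last joint's range is limited). The gripper opens to 87 mm and grips with 3 to 60 N. Pads are 19 mm wide; open, the fingers measure 117 mm over their backs; the gripper's body (75 mm by 190 mm) begins 51 mm behind the grasp point.
Start: joints at [1.087, 0.527, 1.433, -0, 1.181, -0.178], TCP at [0.188, 0.596, 0.223] pointing down, gripper open.
Joint ranges: [-3.08, 3.08], [-0.75, 2.2], [0.22, 2.44], [-1.43, 4.57], [0, 2.65], [-2.85, 2.85]. Speed limits (rad/s): [2.79, 2.79, 3.14, 3.14, 3.14, 3.14].

### API

Orientations are given as a unit quaternion [x, y, z, w].
In Python, from rig import status, viewer, robot gives the robot as it stands.
- The arm moves only by the tool arm_command, never from a script. Its arguments are lists of equal length, an entry for each row: "delta_rot": the turn, a rotation vector about the tool's x, y, z in degrees, a list of three; "delta_pos": the shift along the tool's x, y, z in m, a list of three; "gripper": the closure, from -1 (fully open) to 1 (shut). In form: {"delta_rot": [[rx, ry, rz], ...], "delta_pos": [[dx, dy, dz], ...], "gripper": [gripper, ...]}. A call has 1 to 12 rows; each row is the pose to reach, as a shift and turn from the pose commanded when the call began, along the tool's axes at that moment; what a row does not reach only later rows make up. A row lasts 1/12 s, in which the tool goes at most 41.7 mm and 7.16 degrees, less where a joint would pass 70% of its speed; a pose out of reach is approached as far as the arm can. A call with a gripper value outside its range is refused whole. The fingers move at their own pace and stop on an object; "grip_force" is the grip in N (left out, the last holds). Time passes only in rows, so rows that repeat a pose let the fingers close. It gives the time, the measured TCP pose, the force, the opening and the grip force at its end, in the units of the state.
- status.get_obs(): the state, without advancing time (a new reading comes with each control period).
- viewer.camera(name): name is "scene" or "top" or "wrist"; returns a dict with "pixels" (400x640x3 uint8, blue, green, red), "fx", "fy", "cx", "cy" (pixels), "pose" (4x4, takes a point from camera to world coordinates); the wrist camera has in their place "mount" (4x4, takes a point from camera to tool coordinates, whose origin is the TCP and whose axes are the flange's). Camera axes: x right, y down, z forward; pixel columns grow to the right and rows downward; lengths in m; the calibration is good to about 2 mm. A picture is of the moment at which its call begins: read the wrist's pose just before it. There is no depth.
- robot.hand_in(): hands the job in; it is judged then, once.
The state is a dict: "time": time; "q": joint angles; "joint_velocities": joint speeds; "joint_torque": joint torques, N m; "position": TCP position; "tool_rot": TCP orientation; "ft_force": force on the tool from outside, world axes, zero at the start; "moment": the same for the moment, N m; "grip_width": finger opening in m; "grip_force": force on a finger pad.
Only numpy, scipy, OpenCV 4.12 (cv2) and the standard library are available. Lean on these libraries where they do the work, as an engineer would, in place of code of your own. Each camera call takes 0.05 s, during which the arm holds its last target. There are 200 camera calls.

## Working session

There is one attempt and no reset: what is moved stays moved. The work goes in short steps, Python scripts to look and compute and a tool call to move; the robot and the scene stay as the last step left them, time stands still between calls to the robot, and variables do not carry over. Pictures are saved under pics/ and viewed, at most 10 in all, crops included, and the job is handed in when it is done.

Besides the shell and the picture viewer there is one more tool, called after "Call:" by a JSON object that holds its "method" and its "body", one argument or row to a line. arm_command: Moves the arm, as the interface text tells. Its arguments: {"type":"object","properties":{"delta_rot":{"type":"array","items":{"type":"array","items":{"type":"number"}}},"delta_pos":{"type":"array","items":{"type":"array","items":{"type":"number"}}},"gripper":{"type":"array","items":{"type":"number"}},"grip_force":{"type":"number"}},"required":["delta_rot","delta_pos","gripper"]}

```bash
mkdir -p pics; ls; cat > h.py <<'E'
import numpy as np, cv2
from rig import status, viewer, robot
from scipy.spatial.transform import Rotation as R
def T():
    o=status.get_obs(); M=np.eye(4); M[:3,:3]=R.from_quat(o['tool_rot']).as_matrix(); M[:3,3]=o['position']; return M
def cam(n):
    t=T(); c=viewer.camera(n); c['P']=t@np.array(c['mount']) if n=='wrist' else np.array(c['pose']); c['im']=np.ascontiguousarray(c['pixels']); return c
def ray(c,u,v,z):
    d=c['P'][:3,:3]@np.array([(u-c['cx'])/c['fx'],(v-c['cy'])/c['fy'],1]); o=c['P'][:3,3]; return o+d*(z-o[2])/d[2]
def proj(c,p):
    q=np.linalg.inv(c['P'])@np.append(p,1); return np.array([c['fx']*q[0]/q[2]+c['cx'],c['fy']*q[1]/q[2]+c['cy']])
def blobs(im,lo,hi,amin=15):
    h=cv2.cvtColor(im,cv2.COLOR_BGR2HSV); m=cv2.inRange(h,np.array(lo),np.array(hi))
    n,l,s,c=cv2.connectedComponentsWithStats(m); return [(s[i].tolist(),c[i].round(1).tolist(),l==i) for i in range(1,n) if s[i][4]>=amin]
E
python3 - <<'E'
from h import *
o=status.get_obs(); print(o)
for n in('top','scene'):
    c=cam(n); cv2.imwrite(f'pics/{n}0.png',c['im']); print(n,c['P'].round(3).tolist(),c['fx'],c['cx'],c['cy'])
    for nm,lo,hi in(('red',(0,120,80),(8,255,255)),('red2',(172,120,80),(180,255,255)),('yel',(20,120,120),(35,255,255))):
        for s,ce,_ in blobs(c['im'],lo,hi): print(nm,s,ce)
E
```

```text
pics
{'time': 0.0, 'q': array([ 1.08648850e+00,  5.28468342e-01,  1.43391614e+00, -4.06850789e-05,
        1.18140237e+00, -1.78505182e-01]), 'joint_velocities': array([ 0.00028209, -0.00179586, -0.00037446,  0.00190427, -0.00191809,
       -0.00196066]), 'joint_torque': array([-2.78651743e-03, -4.40046465e+01, -1.76594138e+01,  6.31056377e-02,
        5.84048009e-02, -1.71260003e-04]), 'position': array([0.18779513, 0.59533752, 0.22156591]), 'tool_rot': array([ 1.52298497e-01,  9.88333933e-01, -1.04352372e-03, -3.39179832e-04]), 'ft_force': array([ 0.61591807, -0.76062816,  0.56605553]), 'moment': array([-0.01883913,  0.01508437,  0.00497127]), 'grip_force': 0.0, 'grip_width': 0.08686171890548726}
top [[0.012, -0.989, 0.15, 0.464], [-1.0, -0.016, -0.025, 0.017], [0.027, -0.15, -0.988, 0.997], [0.0, 0.0, 0.0, 1.0]] 436.62958069121277 312.21650116375446 201.03946191363087
red [340, 121, 10, 9, 71] [344.5, 125.4]
red [412, 231, 14, 21, 195] [418.6, 241.5]
scene [[0.858, -0.27, 0.438, 0.216], [-0.514, -0.486, 0.707, -0.665], [0.022, -0.831, -0.555, 0.583], [0.0, 0.0, 0.0, 1.0]] 419.7863365420492 321.52935822364697 198.03049701727844
red [270, 82, 9, 14, 108] [273.9, 88.4]
red [162, 95, 37, 19, 445] [179.7, 104.1]
red [393, 203, 10, 9, 59] [398.1, 206.2]
red [327, 277, 26, 25, 364] [338.9, 288.3]
```

```bash
python3 - <<'E'
import cv2
a=cv2.imread('pics/top0.png');cv2.imwrite('pics/t.png',cv2.resize(a[60:360,200:600],None,fx=2,fy=2,interpolation=2))
E
```

```text
(no output)
```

View pics/t.png

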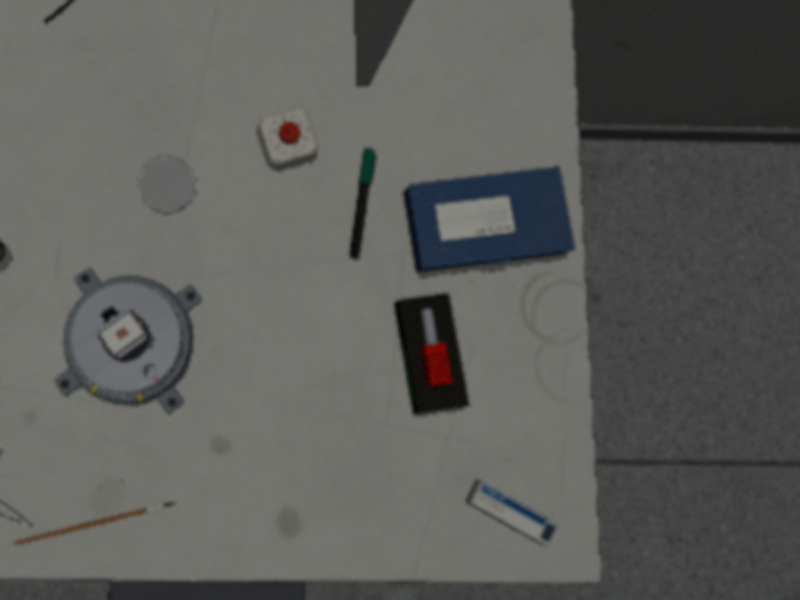

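View pics/scene0.png

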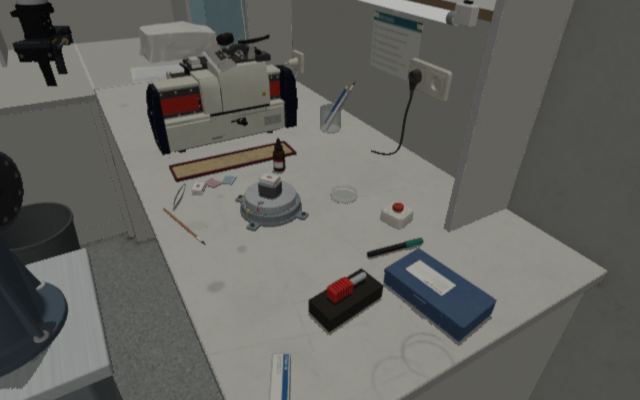

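The top crop shows the stand centred near full-image pixel (264,230), with the collar hole near (275,245) and the yellow marks at (246,254) and (270,258). The pin's handle is at (418,242) and its tip near (413,215), on the dark carton. The scene view agrees: the wax block sits on top and the bottle is behind.

```bash
python3 - <<'E'
from h import *
c=cam('top')
r=[b for b in blobs(c['im'],(0,120,80),(8,255,255)) if b[1][1]>200][0]
h=ray(c,*r[1],.05); tip=ray(c,413.5,215,.044); print('handle',h,'tip',tip, np.degrees(np.arctan2(*(tip-h)[[1,0]])))
hsv=cv2.cvtColor(c['im'],cv2.COLOR_BGR2HSV)
y=[b for b in blobs(c['im'],(18,60,60),(38,255,255),3) if 230<b[1][0]<290 and b[1][1]>240]
for b in y: print('yel',b[0],b[1],ray(c,*b[1],.026))
print('stand ctr',ray(c,264,230,.035),'hole',ray(c,275,245.5,.045))
print('dropper',ray(c,202,186,.09))
m=cv2.inRange(hsv,(0,0,0),(180,255,40))
E
```

```text
handle [ 0.52206616 -0.23951206  0.05      ] tip [ 0.58052632 -0.23144259  0.044     ] 7.859079564434103
yel [245, 252, 4, 5, 12] [246.2, 254.2] [0.49026673 0.13627256 0.026     ]
yel [268, 256, 4, 5, 14] [269.5, 258.0] [0.48262205 0.08492298 0.026     ]
stand ctr [0.54336179 0.09798885 0.035     ] hole [0.50925452 0.07242017 0.045     ]
dropper [0.62932115 0.22566757 0.09      ]
```

```bash
cat >> h.py <<'E'
def ori(head,tilt,flip=0):
    """tool heading (deg), tilt from straight down toward heading (deg)"""
    a,t=np.radians([head,tilt]); z=np.array([np.sin(t)*np.cos(a),np.sin(t)*np.sin(a),-np.cos(t)]); y=np.array([-np.sin(a),np.cos(a),0]); 
    if flip: y=-y
    return np.c_[np.cross(y,z),y,z]
def delta(p,Rm,cur=None):
    M=T() if cur is None else cur
    dp=M[:3,:3].T@(np.array(p)-M[:3,3]); dr=R.from_matrix(M[:3,:3].T@Rm).as_rotvec(degrees=True)
    print('pos',dp.round(4).tolist(),'rot',dr.round(2).tolist(),'rows',np.linalg.norm(dp)/.0417,np.linalg.norm(dr)/7.16)
E
python3 - <<'E'
from h import *
M=T(); Rg=ori(8,45)
delta([.42,.30,.25],M[:3,:3])
delta([.45,-.25,.16],Rg)
E
```

```text
pos [-0.3103, -0.212, -0.028] rot [0.0, 0.0, 0.0] rows 9.036994208954477 0.0
pos [-0.5046, -0.7273, 0.0628] rot [-10.1, -44.28, -24.16] rows 21.279945014574945 7.184053427431396
```

Call:
{"method": "arm_command", "body": {
  "delta_pos": [
    [-0.31, -0.212, -0.028],
    [-0.31, -0.212, -0.028],
    [-0.31, -0.212, -0.028],
    [-0.31, -0.212, -0.028],
    [-0.31, -0.212, -0.028],
    [-0.31, -0.212, -0.028],
    [-0.31, -0.212, -0.028],
    [-0.31, -0.212, -0.028],
    [-0.31, -0.212, -0.028],
    [-0.5, -0.72, 0.03],
    [-0.5, -0.72, 0.03],
    [-0.5, -0.72, 0.03]
  ],
  "delta_rot": [
    [0, 0, 0],
    [0, 0, 0],
    [0, 0, 0],
    [0, 0, 0],
    [0, 0, 0],
    [0, 0, 0],
    [0, 0, 0],
    [0, 0, 0],
    [0, 0, 0],
    [0, 0, 0],
    [0, 0, 0],
    [0, 0, 0]
  ],
  "gripper": [-1, -1, -1, -1, -1, -1, -1, -1, -1, -1, -1, -1]
}}

```text
time: 1.15
position: [0.4257, 0.1757, 0.237]
tool_rot: [0.152, 0.988, -0.0, 0.0]
ft_force: [0.4, -1.0, -0.2]
grip_width: 0.0869
grip_force: 0.0
```

```bash
python3 - <<'E'
from h import *
M=T(); print(M.round(3).tolist(),status.get_obs()['q'].round(2)); delta([.45,-.25,.16],ori(8,45))
E
```

```text
[[-0.954, 0.301, 0.0, 0.426], [0.301, 0.954, -0.0, 0.176], [-0.0, -0.0, -1.0, 0.237], [0.0, 0.0, 0.0, 1.0]] [ 0.15  0.29  1.81 -0.    1.04 -1.12]
pos [-0.1513, -0.3987, 0.077] rot [-10.02, -44.23, -24.18] rows 10.390803875502908 7.177440265356906
```

Call:
{"method": "arm_command", "body": {
  "delta_pos": [
    [-0.15, -0.4, 0.077],
    [-0.15, -0.4, 0.077],
    [-0.15, -0.4, 0.077],
    [-0.15, -0.4, 0.077],
    [-0.15, -0.4, 0.077],
    [-0.15, -0.4, 0.077],
    [-0.15, -0.4, 0.077],
    [-0.15, -0.4, 0.077],
    [-0.15, -0.4, 0.077],
    [-0.15, -0.4, 0.077],
    [-0.15, -0.4, 0.077],
    [-0.15, -0.4, 0.077]
  ],
  "delta_rot": [
    [-10, -44.2, -24.2],
    [-10, -44.2, -24.2],
    [-10, -44.2, -24.2],
    [-10, -44.2, -24.2],
    [-10, -44.2, -24.2],
    [-10, -44.2, -24.2],
    [-10, -44.2, -24.2],
    [-10, -44.2, -24.2],
    [-10, -44.2, -24.2],
    [-10, -44.2, -24.2],
    [-10, -44.2, -24.2],
    [-10, -44.2, -24.2]
  ],
  "gripper": [-1, -1, -1, -1, -1, -1, -1, -1, -1, -1, -1, -1]
}}

```text
time: 2.15
position: [0.4904, -0.0549, 0.292]
tool_rot: [-0.036, 0.947, 0.01, 0.319]
ft_force: [-0.2, -0.5, -0.1]
grip_width: 0.0866
grip_force: 0.0
```

```bash
python3 - <<'E'
from h import *
M=T(); print(M.round(3).tolist(),status.get_obs()['q'].round(2)); delta([.45,-.25,.16],ori(8,45))
c=cam('wrist'); cv2.imwrite('pics/w1.png',c['im'])
for s,ce,m in blobs(c['im'],(0,120,60),(8,255,255),100):
    print(s,ce,ray(c,*ce,.055)); r=cv2.minAreaRect(cv2.findContours(m.astype(np.uint8),0,2)[0][0]); print(r, [ray(c,*p,.056).round(4).tolist() for p in cv2.boxPoints(r)])
E
```

```text
[[-0.793, -0.074, 0.604, 0.49], [-0.061, 0.997, 0.042, -0.055], [-0.606, -0.004, -0.796, 0.292], [0.0, 0.0, 0.0, 1.0]] [-0.58  0.08  2.13  0.81  0.53 -2.85]
pos [0.1239, -0.191, 0.0724] rot [-2.63, -7.72, -2.69] rows 5.7302004260778725 1.1996930292611918
[105, 8, 51, 56, 1853] [130.4, 35.0] [ 0.51340033 -0.23316161  0.055     ]
((130.1586456298828, 35.33710479736328), (60.56962966918945, 35.02180480957031), 64.79888153076172) [[0.4962, -0.2526, 0.056], [0.4809, -0.2193, 0.056], [0.5318, -0.2115, 0.056], [0.5512, -0.2491, 0.056]]
[284, 192, 14, 12, 137] [290.3, 197.7] [ 0.75505359 -0.07824399  0.055     ]
((290.5, 197.5), (11.0, 13.0), 90.0) [[0.7406, -0.0877, 0.056], [0.7391, -0.0683, 0.056], [0.7664, -0.0676, 0.056], [0.768, -0.0879, 0.056]]
```

View pics/w1.png

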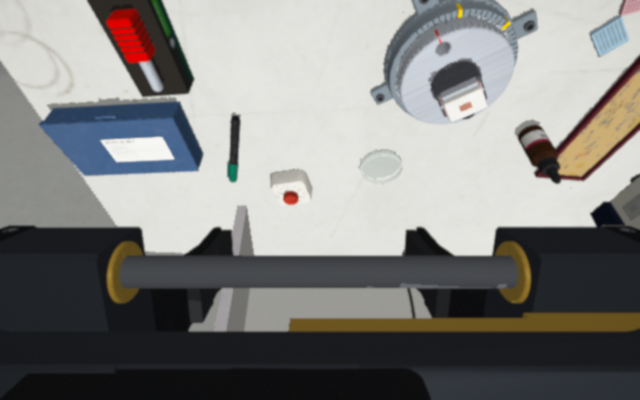

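The view shows the pin at the top left, with its handle at about (130,35). The stand is at the upper right: marks near (461,10) and (507,25), red line near (438,35), hole near (443,48). Joint 6 is at its limit, so I'll use the half-turn grasp instead.

Call:
{"method": "arm_command", "body": {
  "delta_pos": [
    [0.06, -0.1, 0.0],
    [0.06, -0.1, 0.0],
    [0.06, -0.1, 0.0],
    [0.06, -0.1, 0.0],
    [0.06, -0.1, 0.0],
    [0.06, -0.1, 0.0],
    [0.06, -0.1, 0.0],
    [0.06, -0.1, 0.0],
    [0.06, -0.1, 0.0],
    [0.06, -0.1, 0.0],
    [0.06, -0.1, 0.0],
    [0.06, -0.1, 0.0]
  ],
  "delta_rot": [
    [0, 0, 85],
    [0, 0, 85],
    [0, 0, 85],
    [0, 0, 85],
    [0, 0, 85],
    [0, 0, 85],
    [0, 0, 85],
    [0, 0, 85],
    [0, 0, 85],
    [0, 0, 85],
    [0, 0, 85],
    [0, 0, 85]
  ],
  "gripper": [-1, -1, -1, -1, -1, -1, -1, -1, -1, -1, -1, -1]
}}

```text
time: 3.2
position: [0.4501, -0.1565, 0.2549]
tool_rot: [0.615, 0.721, 0.224, 0.227]
ft_force: [-0.4, -0.3, -0.5]
grip_width: 0.0867
grip_force: 0.0
```

```bash
python3 - <<'E'
from h import *
M=T(); print(M.round(3).tolist(),status.get_obs()['q'].round(2)); delta([.45,-.25,.16],ori(8,45,1))
E
```

```text
[[-0.141, 0.785, 0.603, 0.45], [0.989, 0.143, 0.044, -0.157], [-0.052, 0.602, -0.796, 0.255], [0.0, 0.0, 0.0, 1.0]] [-0.93  0.16  2.18  0.98  0.66 -1.85]
pos [-0.0875, -0.0707, 0.0714] rot [-4.51, 7.95, 91.87] rows 3.1944024152534833 12.89373135244317
```

Call:
{"method": "arm_command", "body": {
  "delta_pos": [
    [-0.087, -0.071, 0.071],
    [-0.087, -0.071, 0.071],
    [-0.087, -0.071, 0.071],
    [-0.087, -0.071, 0.071],
    [-0.087, -0.071, 0.071],
    [-0.087, -0.071, 0.071],
    [-0.087, -0.071, 0.071],
    [-0.087, -0.071, 0.071],
    [-0.087, -0.071, 0.071],
    [-0.087, -0.071, 0.071],
    [-0.087, -0.071, 0.071],
    [-0.087, -0.071, 0.071]
  ],
  "delta_rot": [
    [-4.5, 8, 92],
    [-4.5, 8, 92],
    [-4.5, 8, 92],
    [-4.5, 8, 92],
    [-4.5, 8, 92],
    [-4.5, 8, 92],
    [-4.5, 8, 92],
    [-4.5, 8, 92],
    [-4.5, 8, 92],
    [-4.5, 8, 92],
    [-4.5, 8, 92],
    [-4.5, 8, 92]
  ],
  "gripper": [-1, -1, -1, -1, -1, -1, -1, -1, -1, -1, -1, -1]
}}

```text
time: 4.2
position: [0.4501, -0.2503, 0.1604]
tool_rot: [0.918, 0.117, 0.378, -0.008]
ft_force: [-0.3, -0.2, -0.9]
grip_width: 0.0873
grip_force: 0.0
```

```bash
python3 - <<'E'
from h import *
M=T(); print(M.round(3).tolist(),status.get_obs()['q'].round(2)); delta([.45,-.25,.16],ori(8,45,1))
c=cam('wrist'); cv2.imwrite('pics/w2.png',c['im'])
for s,ce,m in blobs(c['im'],(0,120,60),(8,255,255),100):
    r=cv2.minAreaRect(cv2.findContours(m.astype(np.uint8),0,2)[0][0]); print(s,ce,ray(c,*ce,.05),r, [ray(c,*p,.056).round(4).tolist() for p in cv2.boxPoints(r)])
E
```

```text
[[0.687, 0.22, 0.693, 0.45], [0.208, -0.973, 0.103, -0.25], [0.696, 0.073, -0.714, 0.16], [0.0, 0.0, 0.0, 1.0]] [-1.17  0.53  2.19  1.37  0.76 -1.06]
pos [-0.0003, -0.0004, 0.0003] rot [-0.35, 0.53, 6.34] rows 0.012746943881857153 0.8893594047274131
[234, 16, 18, 17, 245] [242.6, 23.8] [ 0.76026713 -0.08943686  0.05      ] ((242.5, 24.0), (16.0, 17.0), 90.0) [[0.7633, -0.078, 0.056], [0.7702, -0.0977, 0.056], [0.7402, -0.1076, 0.056], [0.7337, -0.0885, 0.056]]
[299, 192, 32, 56, 1544] [314.7, 220.1] [ 0.51736251 -0.23886537  0.05      ] ((314.6319885253906, 219.6522674560547), (29.852514266967773, 54.78898239135742), 4.085616588592529) [[0.4878, -0.2309, 0.056], [0.5395, -0.2213, 0.056], [0.5445, -0.2478, 0.056], [0.4922, -0.2553, 0.056]]
```

View pics/w2.png

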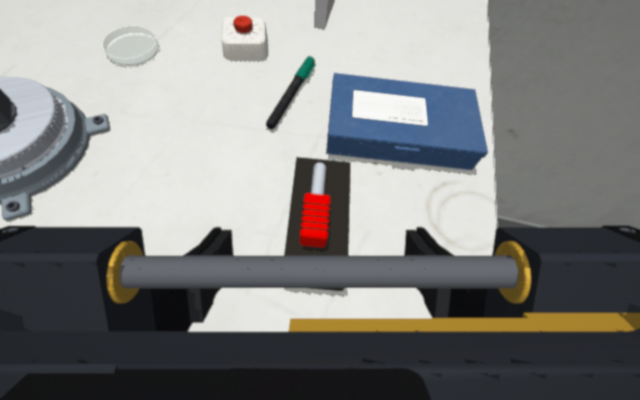

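Handle pixels run from (315,193) to (314,247), with the tip at (319,165). That gives a heading of about 9° and a shoulder near (0.542, -0.235).

```bash
python3 - <<'E'
from h import *
G=ori(9,45,1); t=np.array([.535,-.2355,.0425])
delta(t-.08*G[:,2],G); delta(t,G)
E
```

```text
pos [-0.0212, -0.0035, 0.0645] rot [0.34, 0.57, 5.34] rows 1.6303970569845279 0.7519264967782455
pos [-0.0204, -0.0039, 0.1445] rot [0.34, 0.57, 5.34] rows 3.500759025998493 0.7519264967782455
```

Call:
{"method": "arm_command", "body": {
  "delta_pos": [
    [-0.021, -0.0035, 0.0645],
    [-0.021, -0.0035, 0.0645],
    [-0.021, -0.0035, 0.0645],
    [-0.0204, -0.0039, 0.105],
    [-0.0204, -0.0039, 0.13],
    [-0.0204, -0.0039, 0.1445],
    [-0.0204, -0.0039, 0.1445],
    [-0.0204, -0.0039, 0.1445],
    [-0.0204, -0.0039, 0.1445]
  ],
  "delta_rot": [
    [0.3, 0.6, 5.3],
    [0.3, 0.6, 5.3],
    [0.3, 0.6, 5.3],
    [0.3, 0.6, 5.3],
    [0.3, 0.6, 5.3],
    [0.3, 0.6, 5.3],
    [0.3, 0.6, 5.3],
    [0.3, 0.6, 5.3],
    [0.3, 0.6, 5.3]
  ],
  "gripper": [-1, -1, -1, -1, -1, -1, -1, -1, -1]
}}

```text
time: 5.0
position: [0.5348, -0.2357, 0.0441]
tool_rot: [0.92, 0.078, 0.382, -0.027]
ft_force: [0.7, 0.1, 0.5]
grip_width: 0.0869
grip_force: 0.0
```

```bash
python3 - <<'E'
from h import *
M=T(); print(M.round(3).tolist(),status.get_obs()['q'].round(2)); delta([.535,-.2355,.0425],ori(9,45,1))
E
```

```text
[[0.696, 0.165, 0.699, 0.535], [0.123, -0.986, 0.11, -0.236], [0.708, 0.009, -0.707, 0.044], [0.0, 0.0, 0.0, 1.0]] [-0.97  0.84  2.1   1.82  0.72 -1.31]
pos [-0.0009, -0.0002, 0.0012] rot [0.03, -0.05, 0.72] rows 0.037811922199542804 0.10094090724918099
```

Call:
{"method": "arm_command", "body": {
  "delta_pos": [
    [0, 0, 0.001],
    [0, 0, 0.001],
    [0, 0, 0.001],
    [0, 0, 0.001],
    [0, 0, 0.001],
    [0, 0, 0.001],
    [0, 0, 0.001],
    [0, 0, 0.001],
    [0, 0, 0.001],
    [0, 0, 0.001]
  ],
  "delta_rot": [
    [0, 0, 0.7],
    [0, 0, 0.7],
    [0, 0, 0.7],
    [0, 0, 0.7],
    [0, 0, 0.7],
    [0, 0, 0.7],
    [0, 0, 0.7],
    [0, 0, 0.7],
    [0, 0, 0.7],
    [0, 0, 0.7]
  ],
  "gripper": [0.6, 0.6, 0.6, 0.6, 0.6, 0.6, 0.6, 0.6, 0.6, 0.6],
  "grip_force": 35
}}

```text
time: 5.83
position: [0.536, -0.2356, 0.0422]
tool_rot: [0.921, 0.072, 0.382, -0.03]
ft_force: [0.5, -0.1, -0.2]
grip_width: 0.0283
grip_force: 0.0
```

Call:
{"method": "arm_command", "body": {
  "delta_pos": [
    [0, 0, 0],
    [0, 0, 0],
    [0, 0, 0],
    [0, 0, 0],
    [0.007, 0, -0.007],
    [0.02, 0, -0.02],
    [0.04, 0, -0.04],
    [0.06, 0, -0.06],
    [0.085, 0, -0.085],
    [0.106, 0, -0.106],
    [0.106, 0, -0.106],
    [0.106, 0, -0.106]
  ],
  "delta_rot": [
    [0, 0, 0],
    [0, 0, 0],
    [0, 0, 0],
    [0, 0, 0],
    [0, 0, 0],
    [0, 0, 0],
    [0, 0, 0],
    [0, 0, 0],
    [0, 0, 0],
    [0, 0, 0],
    [0, 0, 0],
    [0, 0, 0]
  ],
  "gripper": [1, 1, 1, 1, 1, 1, 1, 1, 1, 1, 1, 1],
  "grip_force": 35
}}

```text
time: 6.83
position: [0.5361, -0.236, 0.1938]
tool_rot: [0.921, 0.073, 0.383, -0.028]
ft_force: [0.2, -0.5, -0.7]
grip_width: 0.0239
grip_force: 35.0
```

```bash
python3 - <<'E'
from h import *
M=T(); o=status.get_obs();print(M.round(3).tolist(),o['q'].round(2),o['grip_width'],o['grip_force'])
c=cam('top'); cv2.imwrite('pics/t2.png',c['im'])
c=cam('wrist'); cv2.imwrite('pics/w3.png',c['im'])
# stand rim: yellow marks, red line now
c=cam('top')
E
```

```text
[[0.697, 0.156, 0.7, 0.536], [0.113, -0.988, 0.108, -0.236], [0.708, 0.004, -0.706, 0.194], [0.0, 0.0, 0.0, 1.0]] [-0.96  0.48  2.05  1.34  0.71 -0.66] 0.023942176477235066 34.999712593853474
```

View pics/w3.png

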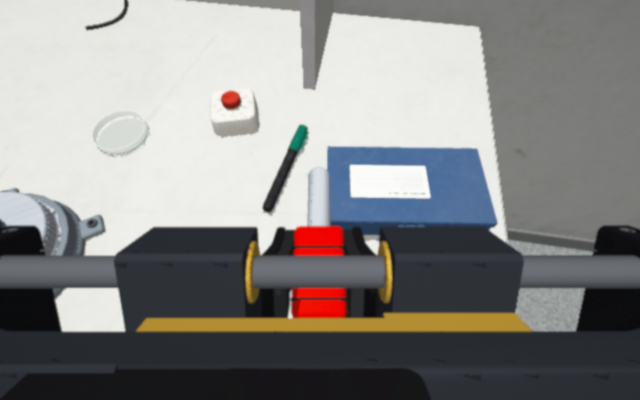

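The pin is gripped (24 mm opening) and lifted; its tip shows at (318,168) between the fingers.

```bash
python3 - <<'E'
from h import *
c=cam('wrist'); m=np.linalg.inv(np.array(c['mount'])); 
G=ori(9,45,1); a=np.array([np.cos(np.radians(9)),np.sin(np.radians(9)),0])
tcp=np.array([.536,-.2356,.0422])
def pj(pt): q=m@np.append(pt,1); return (c['fx']*q[0]/q[2]+c['cx'],c['fy']*q[1]/q[2]+c['cy'])
for sx in (.538,.542,.546):
    s=np.array([sx,-.2346,.044]); 
    for d,up in((0,.012),(.039,.006),(.039,-.0)): 
        p=G.T@(s+a*d+[0,0,up]-tcp); print(sx,d,up,p.round(4),np.round(pj(p),1))
im=c['im']; print(im[160:180,318].tolist()); 
b=[b for b in blobs(im,(0,120,60),(8,255,255),300)]; print([(x[0],x[1]) for x in b])
# stand via top
t=cam('top'); im=t['im']
y=[b for b in blobs(im,(18,60,60),(38,255,255),3) if 230<b[1][0]<290 and b[1][1]>240]; print([(b[1],ray(t,*b[1],.026).round(4)) for b in y])
g=cv2.resize(im[190:280,215:315],None,fx=6,fy=6,interpolation=cv2.INTER_CUBIC); cv2.imwrite('pics/st.png',g)
E
```

```text
0.538 0 0.012 [ 0.0113 -0.0007 -0.0083] [319.3 230.9]
0.538 0.039 0.006 [ 0.0346 -0.0007  0.0236] [319.1 170.4]
0.538 0.039 -0.0 [ 0.0304 -0.0007  0.0278] [319.1 176.5]
0.542 0 0.012 [ 0.0141 -0.     -0.0055] [320.6 223.4]
0.542 0.039 0.006 [ 0.0374 -0.      0.0264] [320.3 164.5]
0.542 0.039 -0.0 [ 0.0332 -0.      0.0306] [320.2 170.7]
0.546 0 0.012 [ 0.0169  0.0006 -0.0027] [321.8 216.1]
0.546 0.039 0.006 [0.0402 0.0006 0.0292] [321.4 158.8]
0.546 0.039 -0.0 [0.0359 0.0006 0.0334] [321.3 165.1]
[[232, 236, 236], [232, 237, 236], [232, 236, 236], [232, 236, 236], [232, 236, 235], [230, 234, 233], [226, 227, 226], [223, 221, 219], [226, 221, 217], [228, 223, 219], [229, 224, 220], [229, 224, 220], [230, 224, 220], [230, 224, 220], [230, 224, 220], [230, 224, 220], [230, 224, 220], [230, 224, 220], [230, 224, 221], [230, 225, 221]]
[([293, 226, 52, 30, 1427], [318.3, 241.1]), ([292, 287, 56, 30, 1534], [319.2, 302.1])]
[([246.1, 254.3], array([0.49  , 0.1365, 0.026 ])), ([269.6, 258.1], array([0.4824, 0.0847, 0.026 ]))]
```

View pics/st.png

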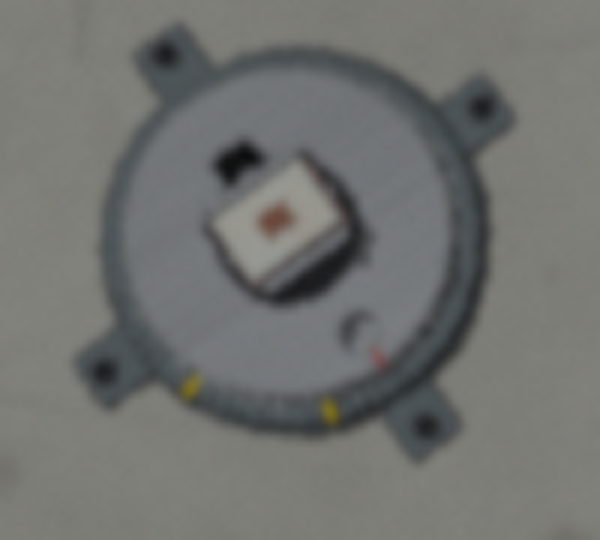

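The crop (x6) shows bolts at (165,53), (482,105), (427,427) and (103,371). The hole is at (361,333), the red line near (379,358), and the wax block near (280,220).

```bash
python3 - <<'E'
from h import *
t=cam('top')
f=lambda x,y,z: ray(t,215+(x+.5)/6-.5,190+(y+.5)/6-.5,z)
b=[f(*p,.01) for p in((165,53),(482,105),(427,427),(103,371))]; print('bolts c',np.mean(b,0),[np.linalg.norm((p-np.mean(b,0))[:2]).round(4) for p in b])
h=f(361,333,.045); print('hole',h,'red',f(379,358,.045),'collar',f(288,228,.045))
C=np.mean(b,0); C2=np.array([.55,.101,0]); 
for c in (C,C2): d=(h-c)[:2]; print(np.linalg.norm(d),np.degrees(np.arctan2(-d[1],-d[0])))
w=cam('wrist'); print(np.array(w['mount']).round(3).tolist())
H=ori(35,-45,1); M=T()
tipT=np.array([.0323,0,.0297])
for hov in (.085,.036): p=np.array([h[0],h[1],hov+.0])-H@tipT; delta(p,H); print(p)
print(np.degrees(np.arctan2(M[1,2],M[0,2])))
E
```

```text
bolts c [0.54730907 0.10088086 0.01      ] [np.float64(0.0862), np.float64(0.0865), np.float64(0.0868), np.float64(0.0863)]
hole [0.51014641 0.07298307 0.045     ] red [0.5012518  0.06628036 0.045     ] collar [0.54775827 0.10037471 0.045     ]
0.046468800784343484 36.89534646077684
0.04871608450361817 35.107082900935815
[[-0.0, -0.968, -0.252, 0.068], [1.0, -0.0, -0.0, -0.001], [0.0, -0.252, 0.968, -0.162], [0.0, 0.0, 0.0, 1.0]]
pos [-0.0293, -0.3075, 0.0594] rot [-0.19, -88.29, -28.89] rows 7.542611794910289 12.974530556381907
[0.50864042 0.07192856 0.12884062]
pos [-0.0639, -0.3073, 0.0941] rot [-0.19, -88.29, -28.89] rows 7.858620377597824 12.974530556381907
[0.50864042 0.07192856 0.07984062]
9.114459200911021
```

Call:
{"method": "arm_command", "body": {
  "delta_pos": [
    [-0.02, -0.025, 0.03],
    [-0.02, -0.05, 0.03],
    [-0.02, -0.08, 0.03],
    [-0.015, -0.11, 0.045],
    [-0.015, -0.14, 0.045],
    [-0.015, -0.17, 0.045],
    [-0.015, -0.2, 0.045],
    [-0.015, -0.23, 0.045],
    [-0.015, -0.26, 0.045],
    [-0.015, -0.28, 0.045],
    [-0.015, -0.3, 0.045],
    [-0.015, -0.3075, 0.045]
  ],
  "delta_rot": [
    [-0.2, -88.3, -28.9],
    [-0.2, -88.3, -28.9],
    [-0.2, -88.3, -28.9],
    [-0.2, -88.3, -28.9],
    [-0.2, -88.3, -28.9],
    [-0.2, -88.3, -28.9],
    [-0.2, -88.3, -28.9],
    [-0.2, -88.3, -28.9],
    [-0.2, -88.3, -28.9],
    [-0.2, -88.3, -28.9],
    [-0.2, -88.3, -28.9],
    [-0.2, -88.3, -28.9]
  ],
  "gripper": [1, 1, 1, 1, 1, 1, 1, 1, 1, 1, 1, 1]
}}

```text
time: 8.18
position: [0.507, 0.0767, 0.1501]
tool_rot: [0.965, 0.228, -0.118, 0.054]
ft_force: [0.3, -0.5, -2.1]
grip_width: 0.0237
grip_force: 35.0
```

```bash
cat >> h.py <<'E'
tipT=np.array([.0323,0,.0297]); HOLE=np.array([.5101,.0730]); CEN=np.array([.5475,.1007])
def tipgo(tipw,H): p=np.array(tipw)-H@tipT; delta(p,H); return p
E
python3 - <<'E'
from h import *
M=T(); o=status.get_obs(); print(M.round(3).tolist(),o['q'].round(2),'tip',(M[:3,:3]@tipT+M[:3,3]).round(4))
tipgo([*HOLE,.075],ori(36,-45,1))
E
```

```text
[[0.868, 0.452, -0.202, 0.507], [0.427, -0.89, -0.158, 0.077], [-0.252, 0.051, -0.966, 0.15], [0.0, 0.0, 0.0, 1.0]] [ 0.02  0.58  1.62 -0.17  1.16  1.21] tip [0.529  0.0858 0.1132]
pos [0.0072, 0.0034, 0.0306] rot [-2.01, -30.1, -9.41] rows 0.7586082615250446 4.413787982109395
```

Call:
{"method": "arm_command", "body": {
  "delta_pos": [
    [0, 0.003, 0],
    [0, 0.003, 0],
    [0, 0.003, 0.01],
    [0.004, 0.003, 0.02],
    [0.0072, 0.0034, 0.0306],
    [0.0072, 0.0034, 0.0306],
    [0.0072, 0.0034, 0.0306],
    [0.0072, 0.0034, 0.0306],
    [0.0072, 0.0034, 0.0306]
  ],
  "delta_rot": [
    [-2, -30.1, -9.4],
    [-2, -30.1, -9.4],
    [-2, -30.1, -9.4],
    [-2, -30.1, -9.4],
    [-2, -30.1, -9.4],
    [-2, -30.1, -9.4],
    [-2, -30.1, -9.4],
    [-2, -30.1, -9.4],
    [-2, -30.1, -9.4]
  ],
  "gripper": [1, 1, 1, 1, 1, 1, 1, 1, 1]
}}

```text
time: 8.93
position: [0.5107, 0.0663, 0.1199]
tool_rot: [0.881, 0.283, -0.36, 0.118]
ft_force: [-0.5, 0.5, -0.2]
grip_width: 0.024
grip_force: 35.0
```

```bash
python3 - <<'E'
from h import *
M=T(); o=status.get_obs(); print(M.round(3).tolist(),o['q'].round(2),'tip',(M[:3,:3]@tipT+M[:3,3]).round(4))
tipgo([*HOLE,.075],ori(36,-45,1))
ims=[]
for n,(u,v) in (('scene',(262,195)),('top',(272,240)),):
    c=cam(n); print(n,'tip px',proj(c,M[:3,:3]@tipT+M[:3,3]),'hole px',proj(c,[*HOLE,.045]))
    ims.append(cv2.resize(c['im'][v-35:v+35,u-35:u+35],(400,400),interpolation=2)); print(n,u-35,v-35)
c=cam('wrist'); print('wrist tip px',proj(c,M[:3,:3]@tipT+M[:3,3]),'hole',proj(c,[*HOLE,.045]))
cv2.imwrite('pics/i1.png',np.vstack([np.hstack(ims),np.hstack([cv2.resize(c['im'],(320,200)),np.zeros((200,480,3),np.uint8)])]))
E
```

```text
[[0.58, 0.583, -0.569, 0.511], [0.413, -0.813, -0.411, 0.066], [-0.702, 0.003, -0.713, 0.12], [0.0, 0.0, 0.0, 1.0]] [ 0.12  0.86  1.32 -0.35  1.66  1.16] tip [0.5126 0.0674 0.0761]
pos [0.0018, -0.0058, -0.0004] rot [-0.11, -0.45, -0.38] rows 0.1468003588496679 0.08327141505206628
scene tip px [261.61402223 191.33718503] hole px [260.37551263 201.99667489]
scene 227 160
top tip px [276.58019617 243.21449969] hole px [274.74164035 245.10472713]
top 237 205
wrist tip px [319.93666679 174.9811689 ] hole [309.85065012 131.93760403]
```

View pics/i1.png

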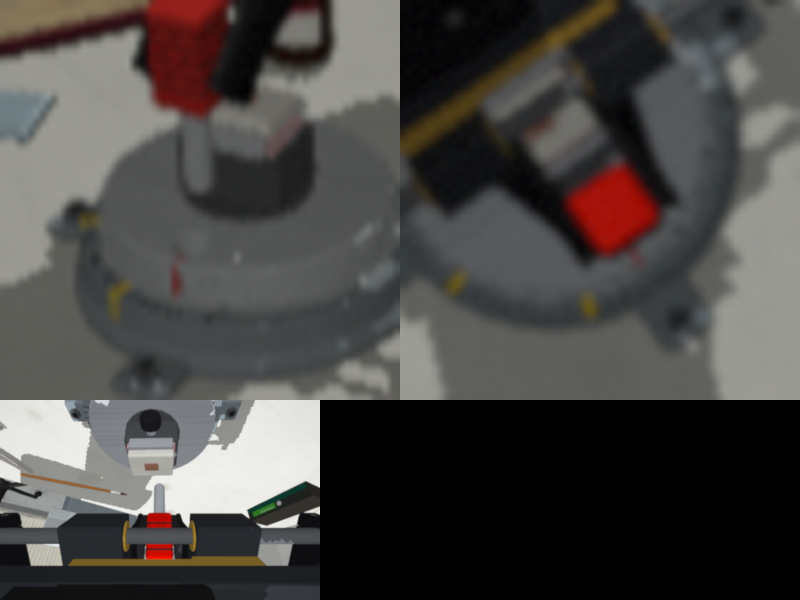

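The scene crop shows the tip hanging above the hole: tip near (262,194), hole near (261,202), close to my predictions. I'll correct 6 mm sideways and go down to just above the hole.

Call:
{"method": "arm_command", "body": {
  "delta_pos": [
    [0.0018, -0.0058, -0.0004],
    [0.0018, -0.0058, -0.0004],
    [0.008, -0.0058, 0.006],
    [0.014, -0.0058, 0.012],
    [0.019, -0.0058, 0.017],
    [0.0195, -0.0058, 0.0175],
    [0.0195, -0.0058, 0.0175],
    [0.0195, -0.0058, 0.0175],
    [0.0195, -0.0058, 0.0175]
  ],
  "delta_rot": [
    [-0.1, -0.4, -0.4],
    [-0.1, -0.4, -0.4],
    [-0.1, -0.4, -0.4],
    [-0.1, -0.4, -0.4],
    [-0.1, -0.4, -0.4],
    [-0.1, -0.4, -0.4],
    [-0.1, -0.4, -0.4],
    [-0.1, -0.4, -0.4],
    [-0.1, -0.4, -0.4]
  ],
  "gripper": [1, 1, 1, 1, 1, 1, 1, 1, 1]
}}

```text
time: 9.83
position: [0.5089, 0.0722, 0.0925]
tool_rot: [0.878, 0.286, -0.364, 0.118]
ft_force: [-0.1, -0.3, -0.5]
grip_width: 0.0234
grip_force: 35.0
```

```bash
python3 - <<'E'
from h import *
M=T(); o=status.get_obs(); print(o['ft_force'],'tip',(M[:3,:3]@tipT+M[:3,3]).round(4), (M[:3,:3]@[.707,0,.707]).round(3))
tipgo([*HOLE,.04],ori(36,-45,1))
c=cam('scene'); print('tip px',proj(c,M[:3,:3]@tipT+M[:3,3]),'hole px',proj(c,[*HOLE,.045]))
im=cv2.resize(c['im'][175:225,235:285],(600,600),interpolation=2)
cv2.imwrite('pics/i2.png',im)
E
```

```text
[-0.10342885 -0.33578295 -0.49113985] tip [0.5103 0.0733 0.0486] [-0.001  0.    -1.   ]
pos [0.0059, 0.0, 0.0063] rot [0.01, 0.05, 0.08] rows 0.20691098887719994 0.012948843740338577
tip px [260.31951219 200.59166783] hole px [260.37551263 201.99667489]
```

View pics/i2.png

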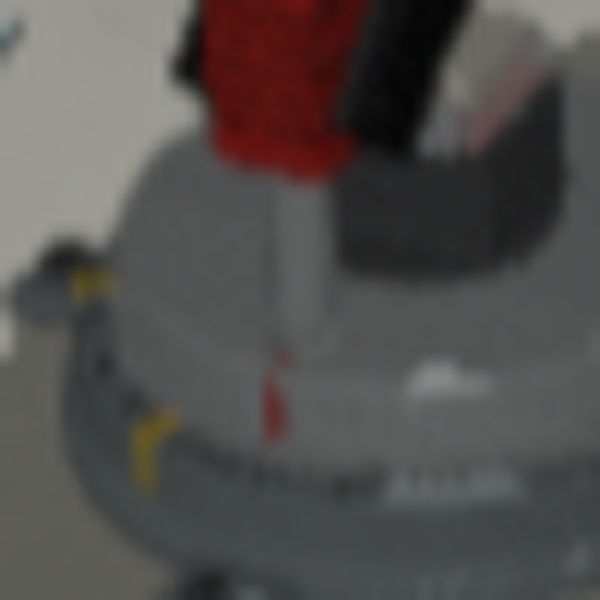

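The tip, at about (303,338) in the crop or (260,203) in the image, sits over the hole just inside the red line. I'll go down into it, watching the force.

Call:
{"method": "arm_command", "body": {
  "delta_pos": [
    [0.0014, 0, 0.0014],
    [0.0028, 0, 0.0028],
    [0.0042, 0, 0.0042],
    [0.0056, 0, 0.0056],
    [0.007, 0, 0.007],
    [0.007, 0, 0.007]
  ],
  "delta_rot": [
    [0, 0, 0],
    [0, 0, 0],
    [0, 0, 0],
    [0, 0, 0],
    [0, 0, 0],
    [0, 0, 0]
  ],
  "gripper": [1, 1, 1, 1, 1, 1]
}}

```text
time: 10.38
position: [0.5084, 0.0722, 0.082]
tool_rot: [0.878, 0.286, -0.365, 0.118]
ft_force: [0.2, 0.9, -1.3]
grip_width: 0.0239
grip_force: 35.0
```

Call:
{"method": "arm_command", "body": {
  "delta_pos": [
    [0.0011, 0, 0.0011],
    [0.0022, 0, 0.0022],
    [0.0022, 0, 0.0022],
    [0.0022, 0, 0.0022]
  ],
  "delta_rot": [
    [0, 0, 0],
    [0, 0, 0],
    [0, 0, 0],
    [0, 0, 0]
  ],
  "gripper": [1, 1, 1, 1]
}}

```text
time: 10.72
position: [0.5086, 0.0722, 0.0793]
tool_rot: [0.878, 0.286, -0.365, 0.118]
ft_force: [0.2, -0.3, -0.4]
grip_width: 0.024
grip_force: 35.0
```

Call:
{"method": "arm_command", "body": {
  "delta_pos": [
    [0, 0, 0],
    [0, 0, 0],
    [0, 0, 0],
    [0, 0, 0],
    [0, 0, 0],
    [0, 0, 0]
  ],
  "delta_rot": [
    [0, 0, 0],
    [0, 0, 0],
    [0, 0, 0],
    [0, 0, 0],
    [0, 0, 0],
    [0, 0, 0]
  ],
  "gripper": [0.05, 0.05, 0.05, 0.05, 0.05, 0.05]
}}

```text
time: 11.22
position: [0.5087, 0.0722, 0.0795]
tool_rot: [0.878, 0.286, -0.364, 0.118]
ft_force: [-0.6, 0.1, 0.5]
grip_width: 0.0409
grip_force: 0.0
```

```bash
python3 - <<'E'
from h import *
o=status.get_obs(); print(o['ft_force'],o['grip_width'],o['position'])
c=cam('scene'); cv2.imwrite('pics/i3.png',cv2.resize(c['im'][160:230,225:315],(720,560),interpolation=2))
E
```

```text
[-0.61944817  0.06865756  0.49926035] 0.040864286395587035 [0.50868407 0.07219742 0.07950077]
```

View pics/i3.png

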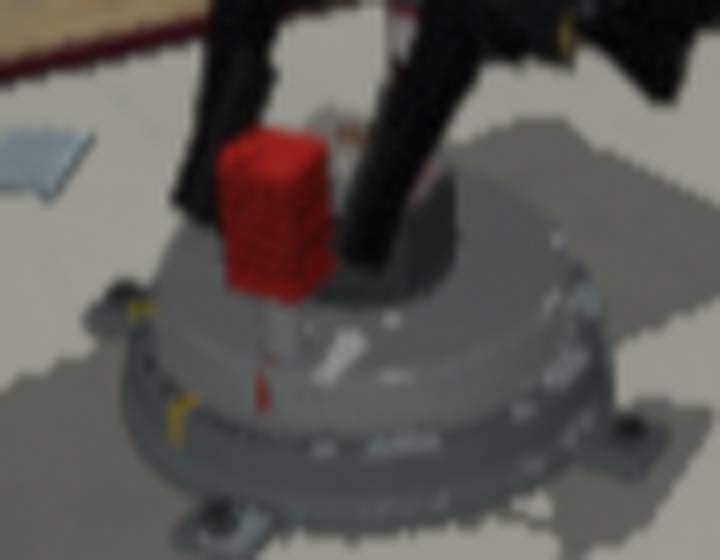

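The pin stands in the hole, handle at (275,215) in the crop, clear of the open fingers. Next I retreat along the tool axis and set up over the chuck.

Call:
{"method": "arm_command", "body": {
  "delta_pos": [
    [0, 0, -0.02],
    [0, 0, -0.05],
    [0, 0, -0.08],
    [0, 0, -0.11],
    [0, 0, -0.12],
    [0, 0, -0.12]
  ],
  "delta_rot": [
    [0, 0, 0],
    [0, 0, 0],
    [0, 0, 0],
    [0, 0, 0],
    [0, 0, 0],
    [0, 0, 0]
  ],
  "gripper": [0.05, 0.05, 0.05, 0, -0.5, -1]
}}

```text
time: 11.77
position: [0.58, 0.1234, 0.1662]
tool_rot: [0.879, 0.286, -0.361, 0.119]
ft_force: [0.3, -0.4, -0.7]
grip_width: 0.0504
grip_force: 0.0
```

```bash
python3 - <<'E'
from h import *
print(T().round(3).tolist()); delta([*CEN,.16],ori(37,0,1))
E
```

```text
[[0.575, 0.59, -0.567, 0.58], [0.418, -0.808, -0.416, 0.123], [-0.703, 0.002, -0.711, 0.166], [0.0, 0.0, 0.0, 1.0]]
pos [-0.0238, -0.0008, 0.0322] rot [-0.22, 44.7, -0.87] rows 0.9607701259058545 6.243652907794997
```

Call:
{"method": "arm_command", "body": {
  "delta_pos": [
    [0, 0, 0],
    [0, 0, 0],
    [0, 0, 0],
    [-0.01, -0.001, 0.01],
    [-0.024, -0.001, 0.032],
    [-0.024, -0.001, 0.032],
    [-0.024, -0.001, 0.032],
    [-0.024, -0.001, 0.032],
    [-0.024, -0.001, 0.032]
  ],
  "delta_rot": [
    [-0.2, 44.7, -0.9],
    [-0.2, 44.7, -0.9],
    [-0.2, 44.7, -0.9],
    [-0.2, 44.7, -0.9],
    [-0.2, 44.7, -0.9],
    [-0.2, 44.7, -0.9],
    [-0.2, 44.7, -0.9],
    [-0.2, 44.7, -0.9],
    [-0.2, 44.7, -0.9]
  ],
  "gripper": [-1, -1, -1, -1, -1, -1, -1, -1, -1]
}}

```text
time: 12.52
position: [0.5437, 0.099, 0.1583]
tool_rot: [0.949, 0.316, -0.004, -0.001]
ft_force: [1.0, -0.3, -0.4]
grip_width: 0.0867
grip_force: 0.0
```

```bash
python3 - <<'E'
from h import *
o=status.get_obs(); print(T().round(3).tolist(),o['q'].round(2),o['grip_width']); delta([*CEN,.052],ori(37,0,1))
c=cam('wrist'); cv2.imwrite('pics/w5.png',c['im'])
for p in ([*CEN,.088],[*HOLE,.109]): print(proj(c,p))
# red handle top, wax
for s,ce,m in blobs(c['im'],(0,120,60),(8,255,255),100): print('red',s,ce,ray(c,*ce,.1))
h=cv2.cvtColor(c['im'],cv2.COLOR_BGR2HSV)
for s,ce,m in blobs(c['im'],(8,8,150),(28,90,255),300): print('wax?',s,ce,ray(c,*ce,.088))
E
```

```text
[[0.8, 0.6, -0.009, 0.544], [0.6, -0.8, -0.001, 0.099], [-0.008, -0.004, -1.0, 0.158], [0.0, 0.0, 0.0, 1.0]] [-0.02  0.52  1.67 -0.    0.96  0.91] 0.08672901593516952
pos [0.0049, 0.0013, 0.1063] rot [-0.26, 0.45, -0.13] rows 2.5522067802288064 0.07527722267795026
[321.54668181 202.51705342]
[321.12282745 277.24773935]
red [305, 238, 31, 17, 472] [319.8, 246.2] [0.52455086 0.08498089 0.1       ]
wax? [627, 78, 13, 35, 311] [634.4, 97.1] [ 0.72493505 -0.01784395  0.088     ]
wax? [294, 183, 54, 37, 883] [320.0, 205.2] [0.54528421 0.10038919 0.088     ]
```

Call:
{"method": "arm_command", "body": {
  "delta_pos": [
    [0.0049, 0.0013, 0.01],
    [0.0049, 0.0013, 0.04],
    [0.0049, 0.0013, 0.075],
    [0.0049, 0.0013, 0.095],
    [0.0049, 0.0013, 0.106],
    [0.0049, 0.0013, 0.106],
    [0.0049, 0.0013, 0.106]
  ],
  "delta_rot": [
    [-0.3, 0.4, 0],
    [-0.3, 0.4, 0],
    [-0.3, 0.4, 0],
    [-0.3, 0.4, 0],
    [-0.3, 0.4, 0],
    [-0.3, 0.4, 0],
    [-0.3, 0.4, 0]
  ],
  "gripper": [-1, -1, -1, -1, -1, -1, -1]
}}

```text
time: 13.15
position: [0.5494, 0.1019, 0.052]
tool_rot: [0.948, 0.317, 0.0, 0.001]
ft_force: [-0.1, -0.6, 0.1]
grip_width: 0.0869
grip_force: 0.0
```

Call:
{"method": "arm_command", "body": {
  "delta_pos": [
    [0, 0, 0],
    [0, 0, 0],
    [0, 0, 0],
    [0, 0, 0],
    [0, 0, 0],
    [0, 0, 0],
    [0, 0, 0],
    [0, 0, 0],
    [0, 0, 0],
    [0, 0, 0]
  ],
  "delta_rot": [
    [0, 0, 0],
    [0, 0, 0],
    [0, 0, 0],
    [0, 0, 0],
    [0, 0, 0],
    [0, 0, 0],
    [0, 0, 0],
    [0, 0, 0],
    [0, 0, 0],
    [0, 0, 0]
  ],
  "gripper": [0.3, 0.3, 0.3, 0.3, 0.3, 0.3, 0.3, 0.3, 0.3, 0.3],
  "grip_force": 20
}}

```text
time: 13.98
position: [0.5489, 0.1013, 0.0528]
tool_rot: [0.948, 0.317, 0.001, 0.001]
ft_force: [-0.1, -0.6, 2.7]
grip_width: 0.0457
grip_force: 20.0
```

```bash
python3 - <<'E'
from h import *
o=status.get_obs(); print(o['position'],o['ft_force'],o['moment'],o['grip_width'],o['grip_force'],o['q'].round(2))
E
```

```text
[0.54887396 0.10132221 0.0527624 ] [-0.05705848 -0.64980236  2.72091091] [-0.1641035   0.22505422  0.01775709] 0.04566375392790422 19.99644935131073 [-0.02  0.69  1.73 -0.    0.72  0.91]
```

Call:
{"method": "arm_command", "body": {
  "delta_pos": [
    [0, 0, 0],
    [0, 0, 0],
    [0, 0, 0],
    [0, 0, 0],
    [0, 0, 0],
    [0, 0, 0],
    [0, 0, 0],
    [0, 0, 0],
    [0, 0, 0],
    [0, 0, 0],
    [0, 0, 0],
    [0, 0, 0]
  ],
  "delta_rot": [
    [0, 0, 1.5],
    [0, 0, 3],
    [0, 0, 4.5],
    [0, 0, 6],
    [0, 0, 7.5],
    [0, 0, 9],
    [0, 0, 10.5],
    [0, 0, 12],
    [0, 0, 13.5],
    [0, 0, 15],
    [0, 0, 16.5],
    [0, 0, 18]
  ],
  "gripper": [0.3, 0.3, 0.3, 0.3, 0.3, 0.3, 0.3, 0.3, 0.3, 0.3, 0.3, 0.3]
}}

```text
time: 14.98
position: [0.5492, 0.1007, 0.0528]
tool_rot: [0.986, 0.164, 0.001, 0.001]
ft_force: [0.9, -3.1, 2.0]
grip_width: 0.0458
grip_force: 20.0
```

```bash
cat > m.py <<'E'
from h import *
o=status.get_obs(); print(o['position'],o['ft_force'].round(1),o['moment'].round(3),o['grip_width'].round(4),o['q'].round(2)[5],'head',np.degrees(np.arctan2(T()[1,0],T()[0,0])).round(1))
c=cam('scene')
for s,ce,m in blobs(c['im'],(0,110,60),(8,255,255),40):
    if 200<ce[0]<330 and 150<ce[1]<240: print('red',s,ce)
E
python3 m.py
```

```text
Traceback (most recent call last):
  File "m.py", line 2, in <module>
    o=status.get_obs(); print(o['position'],o['ft_force'].round(1),o['moment'].round(3),o['grip_width'].round(4),o['q'].round(2)[5],'head',np.degrees(np.arctan2(T()[1,0],T()[0,0])).round(1))
                                                                                        ^^^^^^^^^^^^^^^^^^^^^
AttributeError: 'float' object has no attribute 'round'
```

Call:
{"method": "arm_command", "body": {
  "delta_pos": [
    [0, 0, 0],
    [0, 0, 0],
    [0, 0, 0],
    [0, 0, 0],
    [0, 0, 0],
    [0, 0, 0],
    [0, 0, 0],
    [0, 0, 0],
    [0, 0, 0],
    [0, 0, 0],
    [0, 0, 0],
    [0, 0, 0]
  ],
  "delta_rot": [
    [0, 0, 1.2],
    [0, 0, 2.4],
    [0, 0, 3.6],
    [0, 0, 4.8],
    [0, 0, 6],
    [0, 0, 7.2],
    [0, 0, 8.4],
    [0, 0, 9.6],
    [0, 0, 10.8],
    [0, 0, 12],
    [0, 0, 12],
    [0, 0, 12]
  ],
  "gripper": [0.3, 0.3, 0.3, 0.3, 0.3, 0.3, 0.3, 0.3, 0.3, 0.3, 0.3, 0.3]
}}

```text
time: 15.98
position: [0.5493, 0.1002, 0.0528]
tool_rot: [0.998, 0.061, 0.001, 0.001]
ft_force: [1.0, -6.5, 1.9]
grip_width: 0.0459
grip_force: 20.0
```

```bash
sed -i "s/o\['grip_width'\].round(4)/o['grip_width']/" m.py; python3 m.py
```

```text
[0.54931227 0.10021043 0.05275787] [ 1.  -6.5  1.9] [-0.995  0.132 -0.02 ] 0.045938127233652405 1.43 head 6.9
red [243, 178, 16, 21, 254] [250.6, 187.8]
```

```bash
cat >> m.py <<'E'
a=np.arctan2(T()[1,0],T()[0,0]); p=CEN-.046*np.array([np.cos(a),np.sin(a)])
for s in(.020,.006,0): print(s,proj(c,[*p,.045+s+.022]).round(1))
E
python3 m.py
```

```text
[0.54926473 0.10020283 0.05273784] [ 0.7 -7.8  2.7] [-1.053  0.133  0.   ] 0.045810363708676374 1.43 head 6.9
red [243, 178, 16, 21, 255] [250.6, 187.8]
0.02 [251.8 182.6]
0.006 [252.2 187.9]
0 [252.4 190.1]
```

Call:
{"method": "arm_command", "body": {
  "delta_pos": [
    [0, 0.0008, 0],
    [0, 0.0008, 0],
    [0, 0.0008, 0],
    [0, 0.0008, 0],
    [0, 0.0008, 0],
    [0, 0.0008, 0],
    [0, 0.0008, 0],
    [0, 0.0008, 0],
    [0, 0.0008, 0],
    [0, 0.0008, 0],
    [0, 0.0008, 0],
    [0, 0.0008, 0]
  ],
  "delta_rot": [
    [0, 0, 1],
    [0, 0, 2],
    [0, 0, 3],
    [0, 0, 4],
    [0, 0, 5],
    [0, 0, 6],
    [0, 0, 7],
    [0, 0, 8],
    [0, 0, 8],
    [0, 0, 8],
    [0, 0, 8],
    [0, 0, 8]
  ],
  "gripper": [0.3, 0.3, 0.3, 0.3, 0.3, 0.3, 0.3, 0.3, 0.3, 0.3, 0.3, 0.3]
}}

```text
time: 17.08
position: [0.5516, 0.1003, 0.0528]
tool_rot: [1.0, -0.008, 0.004, 0.001]
ft_force: [5.0, -4.8, -1.0]
grip_width: 0.0471
grip_force: 21.5
```

```bash
python3 m.py
```

```text
[0.55164096 0.10030128 0.05284944] [ 5.  -4.8 -1. ] [-0.581 -0.588  1.049] 0.04713141152521515 1.57 head -0.9
red [243, 177, 16, 21, 248] [250.3, 187.3]
0.02 [250.5 181.4]
0.006 [251.  186.6]
0 [251.2 188.9]
```

The handle row (187.8) matched the dropped prediction (187.9) before this last turn. Now the moment has risen to 1 N m while the handle stayed put, so the pin has dropped and the collar is locked. I'll back off and release.

Call:
{"method": "arm_command", "body": {
  "delta_pos": [
    [0, -0.0004, 0],
    [0, -0.0004, 0],
    [0, -0.0004, 0],
    [0, -0.0004, 0],
    [0, -0.0004, 0]
  ],
  "delta_rot": [
    [0, 0, -2],
    [0, 0, -4.5],
    [0, 0, -6.5],
    [0, 0, -6.5],
    [0, 0, -6.5]
  ],
  "gripper": [0.3, 0.3, 0.3, 0.3, 0.3]
}}

```text
time: 17.55
position: [0.5516, 0.1008, 0.0528]
tool_rot: [0.999, 0.046, 0.004, 0.0]
ft_force: [4.6, -4.9, 0.9]
grip_width: 0.0474
grip_force: 19.5
```

```bash
python3 m.py
```

```text
[0.55157468 0.10081028 0.05284454] [ 4.6 -4.9  0.9] [-0.77  -0.574  0.123] 0.04738653038014096 1.46 head 5.3
red [245, 179, 15, 21, 252] [252.2, 188.9]
0.02 [251.5 182.3]
0.006 [251.9 187.6]
0 [252.1 189.9]
```

Call:
{"method": "arm_command", "body": {
  "delta_pos": [
    [0, 0, 0],
    [0, 0, 0],
    [0, 0, 0],
    [0, 0, 0],
    [0, 0, 0],
    [0, 0, 0],
    [0, 0, -0.03],
    [0, 0, -0.07],
    [0, 0, -0.11],
    [0, 0, -0.13],
    [0, 0, -0.13]
  ],
  "delta_rot": [
    [0, 0, 0],
    [0, 0, 0],
    [0, 0, 0],
    [0, 0, 0],
    [0, 0, 0],
    [0, 0, 0],
    [0, 0, 0],
    [0, 0, 0],
    [0, 0, 0],
    [0, 0, 0],
    [0, 0, 0]
  ],
  "gripper": [-1, -1, -1, -1, -1, -1, -1, -1, -1, -1, -1]
}}

```text
time: 18.52
position: [0.5521, 0.1014, 0.1878]
tool_rot: [0.999, 0.048, 0.006, 0.001]
ft_force: [0.3, 0.4, 0.1]
grip_width: 0.0872
grip_force: 0.0
```

```bash
cat > n.py <<'E'
from h import *
o=status.get_obs(); print(o['position'],o['ft_force'].round(1))
for n in('scene','top','wrist'):
    c=cam(n); cv2.imwrite(f'pics/n_{n}.png',c['im'])
    for s,ce,m in blobs(c['im'],(0,110,60),(8,255,255),20):
        x=ray(c,*ce,.078)
        if np.linalg.norm(x[:2]-[.50,.1])<.05: print(n,s,ce,x.round(4))
for h in (2,5,8,11):
    a=np.radians(h); p=CEN-.046*np.array([np.cos(a),np.sin(a)]); c=cam('scene') if h==2 else c
    if h==2: S=c; Tt=cam('top')
    print(h,p.round(4),[(proj(S,[*p,.045+s+.022]).round(1).tolist(),proj(Tt,[*p,.045+s+.044]).round(1).tolist()) for s in(.02,.006,0)])
E
python3 n.py
```

```text
[0.55206165 0.10141799 0.18784671] [0.3 0.4 0.1]
scene [245, 179, 15, 21, 254] [252.2, 188.9] [0.4973 0.0839 0.078 ]
wrist [309, 229, 30, 27, 670] [323.1, 243.5] [0.5084 0.0946 0.078 ]
2 [0.5015 0.0991] [([251.0, 181.8], [259.9, 247.6]), ([251.4, 187.1], [260.5, 247.9]), ([251.6, 189.3], [260.7, 248.0])]
5 [0.5017 0.0967] [([251.4, 182.3], [261.0, 247.6]), ([251.9, 187.6], [261.7, 247.9]), ([252.1, 189.8], [261.9, 248.0])]
8 [0.5019 0.0943] [([252.0, 182.8], [262.2, 247.4]), ([252.4, 188.1], [262.8, 247.7]), ([252.6, 190.3], [263.1, 247.9])]
11 [0.5023 0.0919] [([252.6, 183.2], [263.4, 247.3]), ([253.0, 188.5], [264.0, 247.6]), ([253.2, 190.8], [264.2, 247.7])]
```

```bash
python3 - <<'E'
from h import *
delta([.5018,.0955,.16],ori(6,0,1)); delta([.5018,.0955,.102],ori(6,0,1))
E
```

```text
pos [-0.0456, 0.0014, 0.0209] rot [0.01, 0.15, -0.55] rows 1.2033638991180515 0.08001250056032753
pos [-0.0454, 0.0014, 0.0789] rot [0.01, 0.15, -0.55] rows 2.184032509736099 0.08001250056032753
```

Call:
{"method": "arm_command", "body": {
  "delta_pos": [
    [-0.045, 0.0014, 0.02],
    [-0.045, 0.0014, 0.02],
    [-0.045, 0.0014, 0.02],
    [-0.045, 0.0014, 0.02],
    [-0.045, 0.0014, 0.02],
    [-0.045, 0.0014, 0.02],
    [-0.045, 0.0014, 0.02],
    [-0.045, 0.0014, 0.02],
    [-0.045, 0.0014, 0.02],
    [-0.045, 0.0014, 0.02],
    [-0.045, 0.0014, 0.02],
    [-0.045, 0.0014, 0.02]
  ],
  "delta_rot": [
    [0, 0, 0],
    [0, 0, 0],
    [0, 0, 0],
    [0, 0, 0],
    [0, 0, 0],
    [0, 0, 0],
    [0, 0, 0],
    [0, 0, 0],
    [0, 0, 0],
    [0, 0, 0],
    [0, 0, 0],
    [0, 0, 0]
  ],
  "gripper": [1, 1, 1, 1, 1, 1, 1, 1, 1, 1, 1, 1],
  "grip_force": 20
}}

```text
time: 19.77
position: [0.504, 0.0955, 0.1625]
tool_rot: [0.999, 0.048, 0.001, 0.0]
ft_force: [0.4, 0.1, -0.3]
grip_width: 0.015
grip_force: 0.0
```

Call:
{"method": "arm_command", "body": {
  "delta_pos": [
    [0, 0, 0.02],
    [0, 0, 0.04],
    [0, 0, 0.052],
    [0, 0, 0.057],
    [0, 0, 0.06],
    [0, 0, 0.062],
    [0, 0, 0.063],
    [0, 0, 0.063]
  ],
  "delta_rot": [
    [0, 0, 0],
    [0, 0, 0],
    [0, 0, 0],
    [0, 0, 0],
    [0, 0, 0],
    [0, 0, 0],
    [0, 0, 0],
    [0, 0, 0]
  ],
  "gripper": [1, 1, 1, 1, 1, 1, 1, 1]
}}

```text
time: 20.43
position: [0.5045, 0.0955, 0.0999]
tool_rot: [0.999, 0.048, 0.001, 0.0]
ft_force: [-0.6, -0.3, -0.3]
grip_width: 0.0004
grip_force: 0.0
```

Call:
{"method": "arm_command", "body": {
  "delta_pos": [
    [-0.0025, 0, 0],
    [-0.0025, 0, 0.001],
    [-0.0025, 0, 0.002],
    [-0.0025, 0, 0.003],
    [-0.0025, 0, 0.004],
    [-0.0025, 0, 0.005],
    [-0.0025, 0, 0.006],
    [-0.0025, 0, 0.006]
  ],
  "delta_rot": [
    [0, 0, 0],
    [0, 0, 0],
    [0, 0, 0],
    [0, 0, 0],
    [0, 0, 0],
    [0, 0, 0],
    [0, 0, 0],
    [0, 0, 0]
  ],
  "gripper": [1, 1, 1, 1, 1, 1, 1, 1]
}}

```text
time: 21.1
position: [0.5024, 0.0952, 0.0939]
tool_rot: [0.999, 0.048, 0.002, 0.0]
ft_force: [-0.1, 0.1, 3.5]
grip_width: 0.0008
grip_force: 1.8
```

Contact at z≈0.094, as expected; pressing on.

Call:
{"method": "arm_command", "body": {
  "delta_pos": [
    [0, 0, 0.001],
    [0, 0, 0.002],
    [0, 0, 0.003],
    [0, 0, 0.004],
    [0, 0, 0.005],
    [0, 0, 0.005]
  ],
  "delta_rot": [
    [0, 0, 0],
    [0, 0, 0],
    [0, 0, 0],
    [0, 0, 0],
    [0, 0, 0],
    [0, 0, 0]
  ],
  "gripper": [1, 1, 1, 1, 1, 1]
}}

```text
time: 21.6
position: [0.5028, 0.0949, 0.0894]
tool_rot: [0.999, 0.048, 0.002, 0.001]
ft_force: [-0.0, -1.6, 9.4]
grip_width: 0.0005
grip_force: 5.0
```

Call:
{"method": "arm_command", "body": {
  "delta_pos": [
    [0, 0, 0.0005],
    [0, 0, 0.001],
    [0, 0, 0.0015],
    [0, 0, 0.002],
    [0, 0, 0.002]
  ],
  "delta_rot": [
    [0, 0, 0],
    [0, 0, 0],
    [0, 0, 0],
    [0, 0, 0],
    [0, 0, 0]
  ],
  "gripper": [1, 1, 1, 1, 1]
}}

```text
time: 22.02
position: [0.503, 0.0949, 0.0892]
tool_rot: [0.999, 0.048, 0.003, 0.001]
ft_force: [-2.0, -0.6, 24.8]
grip_width: 0.0003
grip_force: 12.3
```

The force rose to 25 N with the fingers stopped at z = 0.089, which is the home height. I'll retreat and check.

Call:
{"method": "arm_command", "body": {
  "delta_pos": [
    [0, 0, -0.005],
    [0, 0, -0.03],
    [0, 0, -0.07],
    [0, 0, -0.11],
    [-0.03, 0, -0.15],
    [-0.07, 0, -0.17],
    [-0.1, 0, -0.17],
    [-0.1, 0, -0.17],
    [-0.1, 0, -0.17]
  ],
  "delta_rot": [
    [0, 0, 0],
    [0, 0, 0],
    [0, 0, 0],
    [0, 0, 0],
    [0, 0, 0],
    [0, 0, 0],
    [0, 0, 0],
    [0, 0, 0],
    [0, 0, 0]
  ],
  "gripper": [1, 1, 1, 1, 1, 1, 1, 1, 1]
}}

```text
time: 22.77
position: [0.399, 0.086, 0.2563]
tool_rot: [0.999, 0.048, -0.0, 0.0]
ft_force: [1.0, -0.5, 0.8]
grip_width: 0.0005
grip_force: 0.0
```

```bash
python3 n.py; python3 -c "
import cv2;a=cv2.imread('pics/n_scene.png');cv2.imwrite('pics/fin.png',cv2.resize(a[130:240,215:365],(750,550),interpolation=2))"
```

```text
[0.39903587 0.08598402 0.25625414] [ 1.  -0.5  0.8]
scene [247, 180, 14, 22, 259] [253.6, 190.7] [0.4971 0.0755 0.078 ]
top [258, 241, 13, 13, 122] [264.4, 247.3] [0.5036 0.0925 0.078 ]
wrist [309, 55, 28, 33, 699] [322.6, 71.4] [0.5035 0.0924 0.078 ]
2 [0.5015 0.0991] [([251.0, 181.8], [259.9, 247.6]), ([251.4, 187.1], [260.5, 247.9]), ([251.6, 189.3], [260.7, 248.0])]
5 [0.5017 0.0967] [([251.4, 182.3], [261.0, 247.6]), ([251.9, 187.6], [261.7, 247.9]), ([252.1, 189.8], [261.9, 248.0])]
8 [0.5019 0.0943] [([252.0, 182.8], [262.2, 247.4]), ([252.4, 188.1], [262.8, 247.7]), ([252.6, 190.3], [263.1, 247.9])]
11 [0.5023 0.0919] [([252.6, 183.2], [263.4, 247.3]), ([253.0, 188.5], [264.0, 247.6]), ([253.2, 190.8], [264.2, 247.7])]
```

View pics/fin.png

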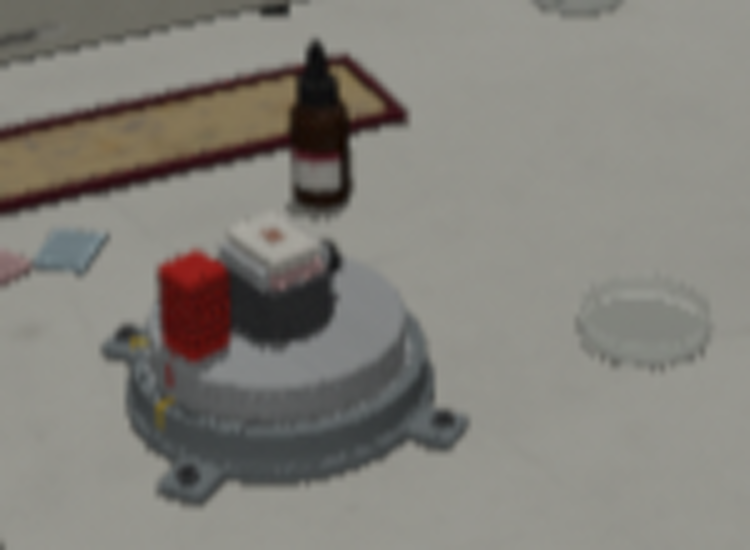

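The handle at (195,305) in the crop sits directly on the collar with no shaft showing. It measures (253.6,190.7), against a home prediction of (253.2,190.8). The dropper and petri dish are undisturbed.

```bash
python3 -c "
from rig import robot; print(robot.hand_in())"
```

```text
the job is handed in; nothing more can be done
None
```

The index pin is pressed fully home with its handle on the collar, which is locked at its preset angle, and the job was handed in at about 23 s of the 67 s allowed; no verdict came back.

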